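# Put the pencil sharpener back in order

### The arm

A 6-joint arm with a two-finger parallel gripper is mounted at the origin on a cart in front of the work surface, level with it; the furniture and walls round the work are solid. World frame = base frame: x ahead of the robot, y to its left, z up, the work surface at z = 0. Lengths are in mm, angles in rad, forces in N, time in s.
With the tool pointing down it reaches from about 275 to 750 mm from the base axis. Payload 10.2 kg.
Tool frame: the origin (TCP) lies at the very end of the fingers, on their centre line; the grasp point (between the pads) lies 19 mm behind it; x points along the fingers, y is the direction in which the jaws open and shut, and the axes are right-handed (so a half turn about x gives the same grasp; the last joint's range is limited). The gripper opens to 85 mm and grips with 20 to 120 N. Pads are 22 mm wide; open, the fingers measure 114 mm over their backs; the gripper's body (76 mm by 85 mm) begins 54 mm behind the grasp point. The pads swing forward as they close: fully open they stand 13 mm farther back than shut.
Start: joints at [1.025, 0.313, 1.498, -0, 1.331, -0.223], TCP at [166.555, 497.886, 231.294] pointing down, gripper open.
Joint ranges: [-2.94, 2.94], [-0.97, 2.17], [0.19, 2.56], [-1.23, 4.37], [0.02, 3.11], [-2.88, 2.88]. Speed limits (rad/s): [2.39, 2.39, 3.01, 3.14, 3.14, 3.14].

### API

Orientations are given as a unit quaternion [w, x, y, z].
In Python, from rig import ctrl, viewer, order gives the robot as it stands. The module is installed in compiled form; this text tells all that it offers.
- The arm moves only by the tool carry_out, never from a script. Its argument "deltas" is a list of rows, each a list of 7 numbers: the gripper command: -1 is fully open, 1 is shut, values between are in proportion, then the shift along the tool's x, y, z in mm, then the turn, a rotation vector about the tool's x, y, z in degrees. A call has exactly 5 rows; each row is the pose to reach, as a shift and turn from the pose commanded when the call began, along the tool's axes at that moment; what a row does not reach only later rows make up. A row lasts 1/8 s, in which the tool goes at most 62.5 mm and 10.7 degrees, less where a joint would pass 70% of its speed; a pose out of reach is approached as far as the arm can. A call with a gripper value outside its range is refused whole. The fingers move at their own pace and stop on an object; "newtons" is the grip in N (left out, the last holds). Time passes only in rows, so rows that repeat a pose let the fingers close, or fill a call up. It gives the time, the measured TCP pose, the force and the opening at its end, in the units of the state.
- ctrl.sense(): the state, without advancing time (a new reading comes with each control period).
- viewer.capture(name): name is "side" or "top" or "wrist"; returns the picture (400x640x3 uint8, red, green, blue); there is no depth.
- viewer.calibration(name): a dict with "fx", "fy", "cx", "cy" (pixels), "xyz" and "attitude" of the camera in the world; the wrist camera has in their place "T_tool_cam" (4x4, takes a point from camera to tool coordinates, whose origin is the TCP and whose axes are the tool frame's). Camera axes: x right, y down, z forward; pixel columns grow to the right and rows downward; lengths in mm; the calibration is good to about 2 mm. A picture is of the moment at which its call begins: read the wrist's pose just before it. calibration takes no time and is no camera call.
- order.finish_job(): hands the job in, once; it reports no verdict.
The state is a dict: "time_s": time; "joints": joint angles; "dq": joint speeds; "tau": joint torques, N m; "eef_pos": TCP position; "ee_rot": TCP orientation; "force": force on the tool from outside, world axes, zero at the start; "wrist_torque": the same for the moment, N m; "grip_width": opening from 0.0 (shut) to 1.0 (fully open).
Only numpy, scipy, OpenCV 4.12 (cv2) and the standard library are available. Lean on these libraries where they do the work, as an engineer would, in place of code of your own. Each camera call takes 0.05 s, during which the arm holds its last target. There are 200 camera calls.

### The job

The sharpening is done and the sharpener's shavings cup has been emptied, so put the sharpener back in order: pull every pencil out of it and stand the pencils in the terracotta pencil cup, then lower its blue cover gently, without letting it slam, until it is fully shut. Also lift the orange shavings cup under the mount with its handle at the green dot, push it up into the mount and turn it towards the red dot until its lugs lock, and leave it hanging there. Leave the mug, stapler, eraser and sticky pad where they are.

Things in the scene. Friction and masses are not known exactly. Their poses are not given: they have to be found in the camera images.
- sharpener: Fixed pencil sharpener. Origin: on the desk below the mount's axis; front is -x; yaw 0 to 0.3 rad. Foot 12 mm thick (x -50 to +85 mm, y +-75), grey column (x +50 to +85, y +-60), white head (x -10 to +85, y +-88, z 120 to 170) and, under the head and standing out in front of it, a round metal mount of radius 50 mm (z 99 to 125 mm).
- bores (a point): On the head's top (z = 170 mm), middle of the row of five upright bores, which lie at -72, -36, 0, +36 and +72 mm along the sharpener's y. Each is 11.5 mm wide, 45 mm deep.
- mount (a point): Centre of the mount's open underside, 100 mm up, on its vertical axis. Inside, three ledges (inner radius 34 mm, z 100 to 104 mm) leave three gaps 24 mm wide, 120 degrees apart; ceiling at z = 118 mm, so once its lugs are in, the cup can be raised 8 mm above its resting height. The neck has 4 mm radial clearance. The green (entry) and red (lock) dots are on the mount's rim.
- entry_mark (a point): Where handle_grip is, at resting height, with the handle at the green dot: 125 mm from the mount's axis, 35 degrees to the +y side of the front, z = 80 mm. The lugs pass up through the gaps only within about 8 degrees of this direction.
- lock_mark (a point): Where handle_grip is when the cup hangs locked (handle at the red dot, 20 degrees to the -y side of the front): 55 degrees counterclockwise from above from entry. On the way each lug passes a 2 mm rounded ridge, then meets a stop. Held 3 to 6 mm above resting height the cup turns freely over the ridges; let down at the stop it rests behind them, locked.
- shavings_cup: Loose orange cup, 140 g, 60 mm high; radius 34 mm up to z = 40, neck radius 30 above. Three steel lugs (12 mm wide, z 54 to 60, out to radius 41 mm) above the handle and 120 degrees to either side. Origin: centre of its underside, z up; handle along its own -x. Hangs 50 mm above the desk when locked, yaw 0.349 rad more than the sharpener's; on entry 0.611 rad less.
- handle_grip (a point): Point inside the black handle, 125 mm from the cup's axis, 30 mm above its underside; good to pinch from above across the 14 mm width (cup's y). The handle is straight, 16 mm high (z 22 to 38 mm), and runs from the cup to 152 mm from the axis.
- pencil_cup: Loose plain terracotta-coloured cup, 350 g, open at the top, round, outer radius 41 mm at the rim, 100 mm high, wall 4 mm, floor about 5 mm thick. Origin: centre of its underside.
- cover (a joint): Blue cover of the head, hinged at its back edge: 0 = shut, flat on the head; 1.6 to 1.8 rad (leaning back open) at the start, limit 2.0. The hinge is stiff (0.09 N m): the cover stays where it is left and must be pushed all the way, from behind. It cannot shut while pencils stand in the bores.
- cover_hinge (a point): Middle of the cover's hinge line (which runs along the sharpener's y), 170 mm above the desk, 80 mm behind the mount's axis.
- cover_edge (a point): Middle of the cover's free edge on its outer face (the upper face when shut, the rear face when open), 85 mm from the hinge. The cover is 170 mm wide, 88 mm long and 5 to 8 mm thick.
- pencil0: Round red pencil, 10 mm thick, 140 mm long, 16 g, sharpened point down. Origin: its point; z runs along it to the blunt end. May be absent. At the start it stands in one of the bores, 45 mm deep, so 95 mm of it stands out.
- pencil1: Round green pencil, 10 mm thick, 140 mm long, 16 g, sharpened point down. Origin: its point; z runs along it to the blunt end. May be absent. At the start it stands in one of the bores, 45 mm deep, so 95 mm of it stands out.
- pencil2: Round yellow pencil, 10 mm thick, 140 mm long, 16 g, sharpened point down. Origin: its point; z runs along it to the blunt end. May be absent. At the start it stands in one of the bores, 45 mm deep, so 95 mm of it stands out.
- pencil3: Round blue pencil, 10 mm thick, 140 mm long, 16 g, sharpened point down. Origin: its point; z runs along it to the blunt end. May be absent. At the start it stands in one of the bores, 45 mm deep, so 95 mm of it stands out.
- pencil4: Round orange pencil, 10 mm thick, 140 mm long, 16 g, sharpened point down. Origin: its point; z runs along it to the blunt end. May be absent. At the start it stands in one of the bores, 45 mm deep, so 95 mm of it stands out.
- mug: A loose white mug with a handle, 95 mm high; a bystander, leave it alone. Origin: centre of its underside.
- stapler: A loose dark red stapler, 148 mm long; a bystander, leave it alone. Origin: centre of its underside.
- eraser: A loose blue and white eraser, 48 mm long; a bystander, leave it alone. Origin: centre of its underside.
- sticky_pad: A loose yellow pad of sticky notes, 76 mm square; a bystander, leave it alone. Origin: centre of its underside.
There are look-alikes about, which are no part of the job. Several things look just like the pencil_cup: the one meant starts farthest to the robot's right.

How it is judged (in metres and radians):
On the way, in this order (a step that is already met when the one before it is completed fails the run):
1. every pencil is out of the sharpener and stands in the pencil cup (horizontal distance between each of pencil0, pencil1, pencil2, pencil3, pencil4 and pencil_cup below 0.04 m and z of each of pencil0, pencil1, pencil2, pencil3, pencil4 in the frame of pencil_cup below 0.035 m and angle between each of pencil0, pencil1, pencil2, pencil3, pencil4's own z axis and vertical below 0.7 rad), for 0.2 s.
2. the cover is shut (value of joint cover below 0.06 rad), for 0.2 s.
At the end, for the whole second after the job is handed in: Pencils stand in the upright pencil cup (point within 40 mm of its axis, 35 mm of its bottom, lean under 0.7 rad); cover below 0.06 rad; shavings cup hangs level in the mount (within 5 mm of its axis, over 45 mm up), handle within 12 mm of the lock mark; all at rest (all of step 1 and horizontal distance between shavings_cup and mount below 0.005 m and z of shavings_cup in the frame of sharpener above 0.045 m and distance between handle_grip and lock_mark below 0.012 m and angle between shavings_cup's own z axis and vertical below 0.08 rad and value of joint cover below 0.06 rad and angle between pencil_cup's own z axis and vertical below 0.1 rad and height (world z) of pencil_cup below 0.02 m and linear speed of each of shavings_cup, pencil_cup below 0.03 m/s); the robot touches nothing.
It fails at once if the cover is slammed (faster than 2 rad/s in its last 0.25 rad) (value of joint cover below 0.25 rad and velocity of joint cover below -2 rad/s).
It fails at once if the mug is moved more than 40 mm (distance of mug from where it was at the start of the episode above 0.04 m).
It fails at once if the stapler is moved more than 40 mm (distance of stapler from where it was at the start of the episode above 0.04 m).
It fails at once if the eraser is moved more than 40 mm (distance of eraser from where it was at the start of the episode above 0.04 m).
It fails at once if the sticky pad is moved more than 40 mm (distance of sticky_pad from where it was at the start of the episode above 0.04 m).
Of pencil0, pencil1, pencil2, pencil3, pencil4 only 3 to 5 are there at a start; the rules pass over those that are not, and their reading is None.
At some moment in a run one of pencil_cup, shavings_cup may be knocked a few centimetres aside while the robot is not near it.
It also fails if it takes over 210 s, if anything falls off the work surface, if the arm or the gripper's body presses on something with over 40 N, if the wrist force passes 120 N, or if a joint passes its speed limit or range.

## Working session

There is one attempt and no reset: what is moved stays moved. The work goes in short steps, Python scripts to look and compute and a tool call to move; the robot and the scene stay as the last step left them, time stands still between calls to the robot, and variables do not carry over. Pictures are saved under pics/ and viewed, about 12 in all and at most 16, crops included, and the job is handed in when it is done.

Besides the shell and the picture viewer there is one more tool, called after ">>>" in YAML: its name, and indented under it one key for each argument. carry_out: Moves the arm, as the interface text tells. Its arguments: {"type":"object","properties":{"deltas":{"type":"array"},"newtons":{"type":"number"}},"required":["deltas"]}

```bash
mkdir -p pics
cat > h.py <<'E'
import numpy as np, cv2
from scipy.spatial.transform import Rotation as R
from rig import ctrl, viewer, order
def q2R(q): return R.from_quat([q[1],q[2],q[3],q[0]]).as_matrix()
def cam(n,s=None):
    c=viewer.calibration(n)
    if n=='wrist':
        s=s or ctrl.sense(); T=np.array(c['T_tool_cam']); Rt=q2R(s['ee_rot'])
        return c,Rt@T[:3,:3],Rt@T[:3,3]+np.array(s['eef_pos'])
    a=np.array(c['attitude']); 
    return c,(q2R(a) if a.size==4 else a),np.array(c['xyz'],float)
def ray(C,u,v,z):
    c,Rm,o=C; d=Rm@np.array([(u-c['cx'])/c['fx'],(v-c['cy'])/c['fy'],1]); return o+d*(z-o[2])/d[2]
def proj(C,p):
    c,Rm,o=C; q=Rm.T@(np.array(p,float)-o); return np.array([c['fx']*q[0]/q[2]+c['cx'],c['fy']*q[1]/q[2]+c['cy']])
def snap(n,f):
    im=viewer.capture(n); cv2.imwrite('pics/'+f,im[:,:,::-1]); return im
E
python3 - <<'E'
from h import *
s=ctrl.sense(); print(s)
for n in('side','top','wrist'): print(n,viewer.calibration(n)); snap(n,n+'0.png')
E
```

```text
{'time_s': 0.0, 'joints': array([ 1.02461822e+00,  3.13478901e-01,  1.49842874e+00,  7.61316811e-06,
        1.33098258e+00, -2.23429461e-01]), 'dq': array([ 1.78616046e-03, -8.09543005e-05,  1.42152286e-04,  3.64870694e-04,
        2.10685458e-03,  1.53685572e-04]), 'tau': array([ 1.27615436e-03, -4.12265396e+01, -2.59748465e+01, -4.21628488e-05,
        4.07482818e-03,  1.17588030e-05]), 'eef_pos': array([166.40874756, 497.66710383, 230.72342072]), 'ee_rot': array([ 0.69774474,  0.11319064,  0.698094  , -0.1140391 ]), 'force': array([-0.38812849,  0.2190323 , -0.31480319]), 'wrist_torque': array([-0.0182009 , -0.04796203,  0.0127785 ]), 'grip_width': 0.9977089837802631}
side {'fx': 478.290751089034, 'fy': 478.290751089034, 'cx': 317.1683595844856, 'cy': 195.29976601042856, 'xyz': array([ -39.17716203, -934.96148771, 1145.24372871]), 'attitude': array([-0.39582091,  0.86934893, -0.27143124,  0.1178275 ])}
top {'fx': 366.48007341631586, 'fy': 366.48007341631586, 'cx': 314.76637528925437, 'cy': 199.0909878501482, 'xyz': array([ 480.04650276,   38.89769179, 1331.5075929 ]), 'attitude': array([ 0.0294589 , -0.70166939,  0.71063783, -0.04226246])}
wrist {'fx': 328.60436404524177, 'fy': 328.60436404524177, 'cx': 320.4433492629329, 'cy': 199.89849221757714, 'T_tool_cam': array([[-5.80723420e-04, -2.84619068e-01,  9.58640521e-01,
        -1.43823819e+02],
       [ 9.99999698e-01, -6.59653115e-04,  4.09927790e-04,
         1.26236985e-01],
       [ 5.15696940e-04,  9.58640470e-01,  2.84619366e-01,
        -7.19914162e+01],
       [ 0.00000000e+00,  0.00000000e+00,  0.00000000e+00,
         1.00000000e+00]])}
```

View pics/side0.png

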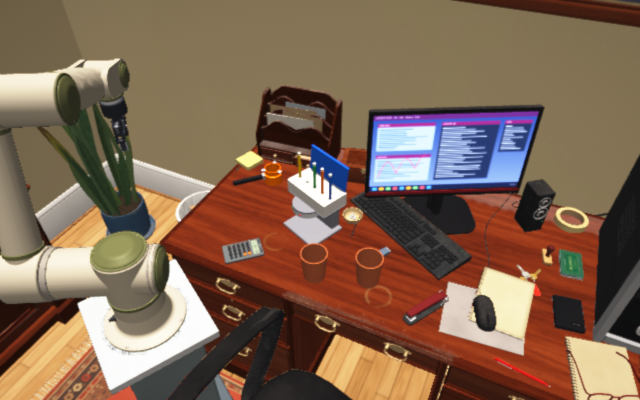

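View pics/top0.png

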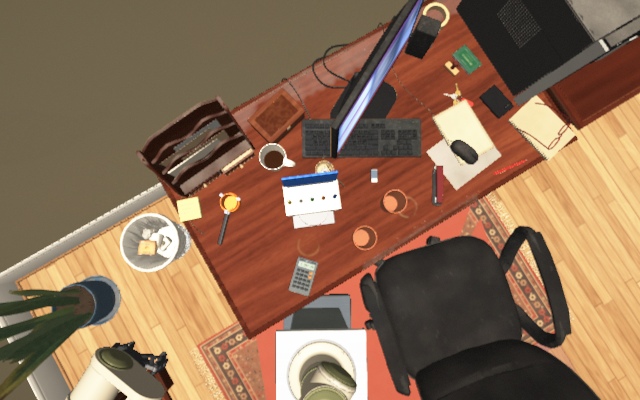

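Side view: white head with its blue cover leaning back at (318,180), four pencils in the bores, orange shavings cup at (272,172), two terracotta cups at (314,262) and (369,265). Top view: the robot is at the bottom, so its right is image-right. The terracotta cups are at (394,201) and (365,237), and (394,201) is farther right, so that is the one meant. I'll confirm in a crop.

Run:
```python
from h import *
im=cv2.imread('pics/top0.png'); s=cv2.imread('pics/side0.png')
a=cv2.resize(im[150:260,170:430],None,fx=3,fy=3,interpolation=cv2.INTER_CUBIC)
b=cv2.resize(s[140:230,230:425],None,fx=3,fy=3,interpolation=cv2.INTER_CUBIC)
cv2.imwrite('pics/crop1.png',np.vstack([a,np.pad(b,((0,0),(0,a.shape[1]-b.shape[1]),(0,0)))]))
C=cam('top')
for n,u,v,z in [('cupR rim',394,201,100),('cupL rim',365,237,100),('orange',231,203,60),('mount-ish head',312,198,170),('hdl end',220,243,30)]: print(n,ray(C,u,v,z).round(1))
print(proj(C,[0,0,0]))
```

```text
cupR rim [ 595.6 -252.8  100. ]
cupL rim [ 475.6 -150.9  100. ]
orange [599.2 305.9  60. ]
mount-ish head [601.8  25.8 170. ]
hdl end [461.4 349.3  30. ]
[321.13622401 374.81168434]
```

View pics/crop1.png

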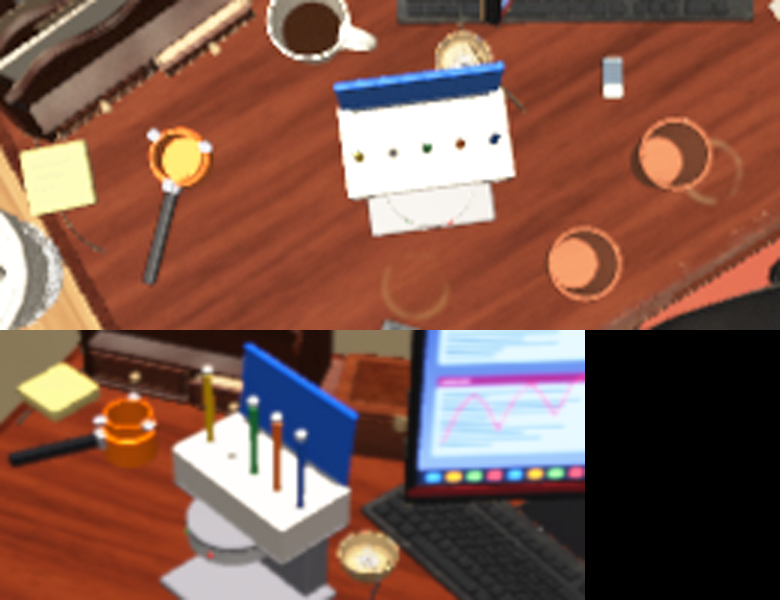

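Four pencils stand in the bores: yellow (+72), green (0), orange (-36) and blue (-72), while the +36 bore is empty and there is no red pencil. Only two terracotta cups are present. The one at crop (675,154) = top (395,201) is farthest right and is the pencil cup.

```bash
cat >> h.py <<'E'
def down(psi):
    c,s=np.cos(psi),np.sin(psi); return np.array([[0,c,s],[0,s,-c],[-1,0,0]])
def delta(p,Rt=None,psi=None):
    """shift (tool axes) and rotvec deg from measured pose to world target p, orientation"""
    s=ctrl.sense(); R0=q2R(s['ee_rot']); 
    if psi is not None: Rt=down(psi)
    r=np.zeros(3) if Rt is None else R.from_matrix(R0.T@Rt).as_rotvec(degrees=True)
    print('t%.1f tcp'%s['time_s'],s['eef_pos'].round(1),'F',s['force'].round(1),'w%.2f'%s['grip_width'],'psi %.3f'%np.arctan2(R0[1,1],R0[0,1]),'-> shift',(R0.T@(np.array(p)-s['eef_pos'])).round(1),'turn',r.round(1))
E
python3 - <<'E'
from h import *
C=cam('top'); f=lambda x,y,z:ray(C,170+x/3,150+y/3,z)
P={'yel':f(359,155,265),'hole':f(393,153,170),'grn':f(427,147,265),'org':f(460,143,265),'blu':f(494,138,265)}
for k,v in P.items(): print(k,v.round(1))
d=P['yel']-P['blu']; yaw=np.arctan2(-d[0],d[1]); print(np.linalg.norm(d),yaw)
print('cover top edge',f(336,85,255),f(502,66,255)); print('head front',f(347,198,170),f(514,176,170))
print('mug',f(308,25,95),'eraser',f(613,78,10),'lugs',f(153,134,57),f(206,146,57),f(169,186,57),'orange c',f(180,157,60),'hdl',f(150,281,38))
p=(P['yel']+P['blu'])/2; p[2]=400
delta(p,psi=yaw)
delta(p,psi=yaw+np.pi); print(ctrl.sense()['joints'])
E
```

```text
yel [581.8  92.2 265. ]
hole [592.6  60.9 170. ]
grn [588.9  25.9 265. ]
org [592.4  -6.3 265. ]
blu [596.9 -39.6 265. ]
132.72067615256827 0.11410058520077741
cover top edge [652.56573557 114.97027584 255.        ] [669.86086317 -49.69769788 255.        ]
head front [545.45788299 109.92838926 170.        ] [566.57057685 -67.09135508 170.        ]
mug [747.78577134 157.87267245  95.        ] eraser [ 696.81571911 -205.11551597   10.        ] lugs [629.04261764 341.48878327  57.        ] [614.3036306  280.03646815  57.        ] [568.29882633 322.32661771  57.        ] orange c [601.54516965 309.34805396  60.        ] hdl [459.19513892 347.36592472  38.        ]
t0.1 tcp [166.4 497.7 230.9] F [-0.1  0.1 -0.8] w1.00 psi 1.248 -> shift [-168.9 -313.1  550.6] turn [65.   0.   0.1]
t0.1 tcp [166.4 497.7 230.9] F [-0.1  0.1 -0.8] w1.00 psi 1.248 -> shift [-168.9 -313.1  550.6] turn [-1.15e+02 -1.00e-01  0.00e+00]
[ 1.02462004e+00  3.13314778e-01  1.49824057e+00 -1.96405976e-05
  1.33099736e+00 -2.23422025e-01]
```

>>> carry_out:
  deltas:
    - [-1, -60, -20, 40, 0, 0, 0]
    - [-1, -100, -50, 90, 10, 0, 0]
    - [-1, -135, -85, 145, 20, 0, 0]
    - [-1, -160, -115, 200, 30, 0, 0]
    - [-1, -170, -150, 260, 40, 0, 0]
  newtons: 40

```text
time_s: 0.78
eef_pos: [339.0, 302.8, 392.4]
ee_rot: [0.616, 0.348, 0.616, -0.347]
force: [0.5, 1.5, -0.6]
grip_width: 1.001
```

Run:
```python
from h import *
delta([588,26,400],psi=0.114)
```

```text
t0.8 tcp [339.  302.8 392.4] F [ 0.5  1.5 -0.6] w1.00 psi 0.545 -> shift [ -7.5  69.5 365.8] turn [24.7 -0.  -0.1]
```

>>> carry_out:
  deltas:
    - [-1, -4, 12, 60, 5, 0, 0]
    - [-1, -7, 24, 120, 10, 0, 0]
    - [-1, -7, 38, 180, 15, 0, 0]
    - [-1, -7, 52, 240, 20, 0, 0]
    - [-1, -7, 65, 300, 25, 0, 0]

```text
time_s: 1.4
eef_pos: [551.4, 80.7, 398.0]
ee_rot: [0.527, 0.472, 0.527, -0.472]
force: [0.6, 0.3, 1.1]
grip_width: 1.002
```

>>> carry_out:
  deltas:
    - [-1, 0, -8, 35, 0, 0, 0]
    - [-1, 0, -8, 40, 0, 0, 0]
    - [-1, 0, -8, 40, 0, 0, 0]
    - [-1, 0, -8, 40, 0, 0, 0]
    - [-1, 0, -8, 40, 0, 0, 0]

```text
time_s: 2.02
eef_pos: [546.7, 42.7, 398.4]
ee_rot: [0.528, 0.471, 0.528, -0.47]
force: [-0.1, 0.0, 0.3]
grip_width: 0.999
```

Run:
```python
from h import *
delta([588,26,400],psi=0.114)
snap('wrist','w1.png')
```

```text
t2.0 tcp [546.7  42.7 398.4] F [-0.1  0.   0.3] w1.00 psi 0.115 -> shift [-1.6 39.1 21.3] turn [ 0.1  0.  -0. ]
```

View pics/w1.png

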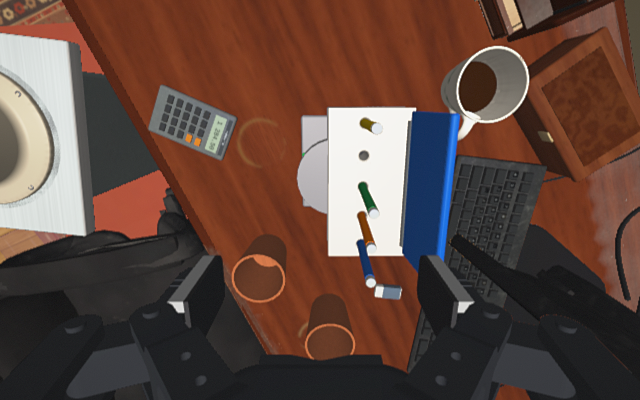

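The wrist view shows the head from above. Pencil bases are near (364,122), (362,184), (360,215) and (359,244), the empty bore is at (364,156), the pencil tops are at (377,128), (373,212), (371,247) and (370,282), and the terracotta cups are at (258,278) and (330,343).

Run:
```python
from h import *
C=cam('wrist')
for n,l in {'tops265':[(377,128,265),(373,212,265),(371,247,265),(370,282,265)],'base170':[(363,122,170),(364,156,170),(362,184,170),(360,214,170),(358,243,170)],'head':[(328,107,170),(415,108,170),(329,255,170),(402,246,170)],'cupR':[(330,343,100)],'cupL':[(258,278,100)],'mug':[(490,80,95)],'cover':[(458,114,255),(443,270,255)],'mount':[(298,178,125)]}.items():
    print(n,[ray(C,*q).round(1).tolist()[:2] for q in l])
```

```text
tops265 [[587.7, 99.7], [596.1, 27.0], [599.7, -6.7], [604.4, -42.6]]
base170 [[588.2, 99.4], [595.0, 62.3], [597.6, 29.7], [600.7, -7.1], [603.9, -44.6]]
head [[547.9, 110.8], [642.3, 120.6], [570.4, -64.7], [658.3, -42.5]]
cupR [[596.8, -252.6]]
cupL [[474.6, -148.3]]
mug [[752.0, 166.8]]
cover [[655.8, 118.5], [675.3, -27.2]]
mount [[521.0, 17.9]]
```

Run:
```python
from h import *
S=cam('side');T=cam('top')
for uv in [(370,185),(370,108)]:
  for z in (50,100,150,200,250,300,350,400,450): 
    p=ray(S,*uv,z); print(uv,p.round(0),proj(T,p).round(0))
yaw=.116; p=np.array([604,-43.5,330]); delta(p,psi=yaw)
o=np.array([569.2,24.6]); print([ (np.array([o[0]+27*np.cos(yaw)-k*np.sin(yaw),o[1]+27*np.sin(yaw)+k*np.cos(yaw)])).round(1).tolist() for k in(72,0,-36,-72)])
```

```text
(370, 185) [844.  41.  50.] [307. 134.]
(370, 185) [803.  -4. 100.] [320. 142.]
(370, 185) [763. -48. 150.] [334. 150.]
(370, 185) [723. -93. 200.] [349. 158.]
(370, 185) [ 683. -138.  250.] [366. 168.]
(370, 185) [ 642. -182.  300.] [385. 178.]
(370, 185) [ 602. -227.  350.] [406. 190.]
(370, 185) [ 562. -271.  400.] [429. 203.]
(370, 185) [ 521. -316.  450.] [455. 217.]
(370, 108) [1176.  449.   50.] [194.  46.]
(370, 108) [1121.  385.  100.] [207.  54.]
(370, 108) [1065.  322.  150.] [222.  62.]
(370, 108) [1010.  259.  200.] [238.  71.]
(370, 108) [954. 196. 250.] [255.  81.]
(370, 108) [899. 133. 300.] [274.  92.]
(370, 108) [843.  70. 350.] [296. 104.]
(370, 108) [788.   6. 400.] [319. 118.]
(370, 108) [732. -57. 450.] [346. 133.]
t2.1 tcp [546.8  42.5 398.3] F [ 0.5 -0.4 -0.1] w1.00 psi 0.115 -> shift [68.3 47.  92. ] turn [-0.1  0.  -0. ]
[[587.7, 99.2], [596.0, 27.7], [600.2, -8.0], [604.4, -43.8]]
```

>>> carry_out:
  deltas:
    - [0, 0, 25, 50, 0, 0, 0]
    - [0, 0, 47, 92, 0, 0, 0]
    - [0, 60, 47, 92, 0, 0, 0]
    - [0, 110, 47, 92, 0, 0, 0]
    - [0, 110, 47, 92, 0, 0, 0]

```text
time_s: 2.7
eef_pos: [602.8, -43.7, 285.2]
ee_rot: [0.525, 0.47, 0.53, -0.472]
force: [-1.1, 0.5, 0.6]
grip_width: 0.499
```

Run:
```python
from h import *
delta([604.4,-43.8,238],psi=.116)
snap('wrist','w2.png')
C=cam('wrist'); print([proj(C,[604.4,-43.8,z]).round(0) for z in(170,265)])
```

```text
t2.7 tcp [602.8 -43.7 285.2] F [-1.1  0.5  0.6] w0.50 psi 0.114 -> shift [47.2  1.9  0.4] turn [-0.1 -0.2  0.4]
[array([321., 194.]), array([321., 239.])]
```

View pics/w2.png

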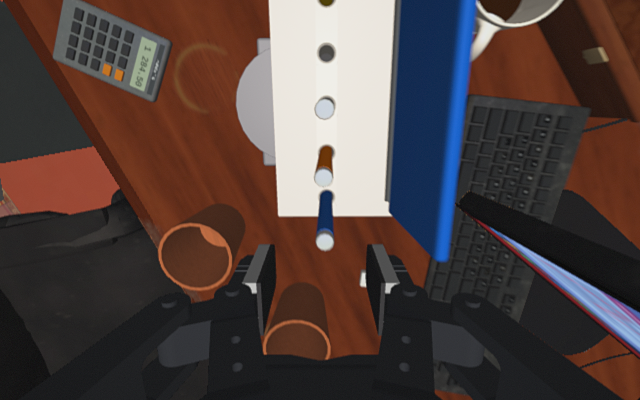

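The blue pencil's top is at (325,241), 4 px right of my prediction, so the row is about 2 mm farther in x. Descending with that correction.

>>> carry_out:
  deltas:
    - [0, 25, 3, 1, 0, 0, 0]
    - [0, 47, 3, 1, 0, 0, 0]
    - [1, 47, 3, 1, 0, 0, 0]
    - [1, 47, 3, 1, 0, 0, 0]
    - [1, 47, 3, 1, 0, 0, 0]
  newtons: 30

```text
time_s: 3.38
eef_pos: [607.8, -45.1, 243.5]
ee_rot: [0.529, 0.471, 0.526, -0.47]
force: [0.2, 0.6, 5.8]
grip_width: 0.1
```

>>> carry_out:
  deltas:
    - [1, -20, 0, 0, 0, 0, 0]
    - [1, -50, 0, 0, 0, 0, 0]
    - [1, -80, 0, 0, 0, 0, 0]
    - [1, -80, 0, 0, 0, 0, 0]
    - [1, -80, 0, 0, 0, 0, 0]

```text
time_s: 4.0
eef_pos: [606.9, -44.9, 320.5]
ee_rot: [0.527, 0.471, 0.528, -0.471]
force: [0.0, -0.2, -0.1]
grip_width: 0.096
```

Run:
```python
from h import *
delta([597,-252.5,319],psi=.116)
S=snap('side','s2.png');snap('wrist','w3.png')
T=snap('top','t2.png')
hsv=cv2.cvtColor(T,cv2.COLOR_RGB2HSV)
w=cv2.imread('pics/w3.png'); s=cv2.resize(cv2.imread('pics/side0.png')[0:1,0:1],(1,1))
cv2.imwrite('pics/c3.png',np.hstack([cv2.resize(w[150:400,180:480],None,fx=1.3,fy=1.3),cv2.resize(cv2.imread('pics/s2.png')[110:300,230:430],(400,325))]))
```

```text
t4.0 tcp [606.9 -44.9 320.5] F [ 0.  -0.2 -0.1] w0.10 psi 0.114 -> shift [  1.4 -33.4 205.1] turn [-0.1 -0.   0.1]
```

View pics/c3.png

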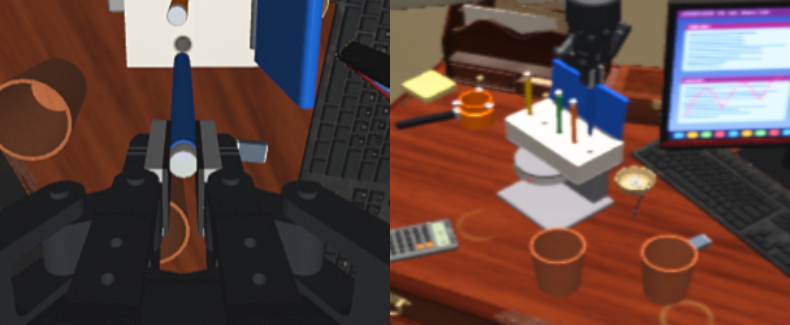

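>>> carry_out:
  deltas:
    - [1, 0, -9, 55, 0, 0, 0]
    - [1, 0, -18, 110, 0, 0, 0]
    - [1, 0, -27, 165, 0, 0, 0]
    - [1, 0, -36, 222, 0, 0, 0]
    - [1, 0, -36, 222, 0, 0, 0]

```text
time_s: 4.78
eef_pos: [595.5, -273.4, 319.2]
ee_rot: [0.526, 0.472, 0.527, -0.472]
force: [0.4, 0.9, 0.3]
grip_width: 0.099
```

Run:
```python
from h import *
delta([597,-270,134],psi=.116)
C=cam('wrist'); im=snap('wrist','w4.png')
print(proj(C,[596.5,-252.5,100]), proj(C,[596.5,-252.5,5]),proj(C,np.array(ctrl.sense()['eef_pos'])-[0,0,116]))
cv2.imwrite('pics/c4.png',cv2.imread('pics/w4.png')[100:330,170:470])
```

```text
t4.8 tcp [ 595.5 -273.4  319.2] F [0.4 0.9 0.3] w0.10 psi 0.109 -> shift [185.2   2.3  -3. ] turn [-0.4 -0.1  0.1]
[323.34230218 151.64858803] [322.82649226 141.92496707] [321.14372061 192.27370116]
```

View pics/c4.png

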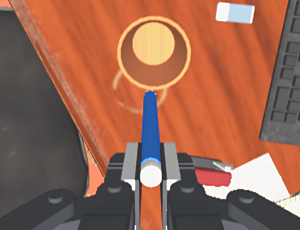

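The cup's rim centre is at crop (154,52), where I predicted it (596.5, -252.5), so I'm lowering the pencil.

>>> carry_out:
  deltas:
    - [1, 55, 1, -3, 0, 0, 0]
    - [1, 110, 1, -3, 0, 0, 0]
    - [1, 165, 1, -3, 0, 0, 0]
    - [1, 188, 1, -3, 0, 0, 0]
    - [1, 188, 1, -3, 0, 0, 0]

```text
time_s: 5.45
eef_pos: [596.7, -264.8, 131.7]
ee_rot: [0.527, 0.47, 0.529, -0.471]
force: [-0.8, -0.9, 0.6]
grip_width: 0.1
```

>>> carry_out:
  deltas:
    - [1, 0, 0, 0, 0, 0, 0]
    - [0.3, 0, 0, 0, 0, 0, 0]
    - [0.3, 0, 0, 0, 0, 0, 0]
    - [0.3, -30, 0, 0, 0, 0, 0]
    - [0.3, -90, 0, 0, 0, 0, 0]

```text
time_s: 6.08
eef_pos: [596.3, -266.1, 222.5]
ee_rot: [0.526, 0.471, 0.529, -0.471]
force: [0.9, -0.6, 0.2]
grip_width: 0.351
```

>>> carry_out:
  deltas:
    - [0.2, -60, 0, 0, 0, 0, 0]
    - [0.2, -85, 0, -50, 0, 0, 0]
    - [0.2, -85, 10, -110, 0, 0, 0]
    - [0, -85, 20, -170, 0, 0, 0]
    - [0, -85, 32, -230, 0, 0, 0]

```text
time_s: 6.7
eef_pos: [602.6, -32.5, 308.9]
ee_rot: [0.528, 0.471, 0.527, -0.471]
force: [0.5, -0.2, -0.2]
grip_width: 0.501
```

Run:
```python
from h import *
delta([602.2,-8.4,238],psi=.116)
snap('wrist','w5.png')
cv2.imwrite('pics/c5.png',cv2.imread('pics/w5.png')[100:400,150:500]); C=cam('wrist');print(proj(C,[602.2,-8.4,265])-[150,100])
```

```text
t6.7 tcp [602.6 -32.5 308.9] F [ 0.5 -0.2 -0.2] w0.50 psi 0.113 -> shift [ 70.9   2.2 -24. ] turn [-0.2  0.  -0.1]
[172.08251971  99.34329861]
```

View pics/c5.png

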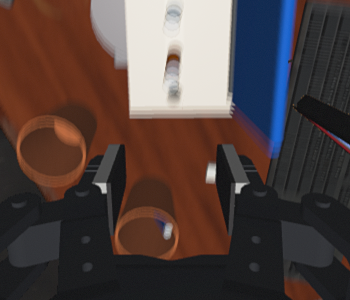

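The blue pencil stands in the right-hand cup at crop (165,230), and the orange pencil is next.

>>> carry_out:
  deltas:
    - [0, 0, 1, -25, 0, 0, 0]
    - [0, 40, 1, -25, 0, 0, 0]
    - [0, 71, 1, -25, 0, 0, 0]
    - [1, 71, 1, -25, 0, 0, 0]
    - [1, 71, 1, -25, 0, 0, 0]

```text
time_s: 7.38
eef_pos: [601.6, -9.6, 239.0]
ee_rot: [0.528, 0.471, 0.527, -0.47]
force: [0.4, -0.6, -0.2]
grip_width: 0.104
```

>>> carry_out:
  deltas:
    - [1, 0, 0, 0, 0, 0, 0]
    - [1, -30, 0, 0, 0, 0, 0]
    - [1, -80, 0, 0, 0, 0, 0]
    - [1, -80, 0, 55, 0, 0, 0]
    - [1, -80, -7, 110, 0, 0, 0]

```text
time_s: 8.0
eef_pos: [606.8, -120.6, 318.7]
ee_rot: [0.529, 0.471, 0.527, -0.47]
force: [0.6, -0.2, -1.1]
grip_width: 0.101
```

Run:
```python
from h import *
delta([597,-255,134],psi=.116)
```

```text
t8.0 tcp [ 606.8 -120.6  318.7] F [ 0.6 -0.2 -1.1] w0.10 psi 0.115 -> shift [184.8 -25.6 132.2] turn [-0.1  0.1 -0.1]
```

>>> carry_out:
  deltas:
    - [1, 0, -14, 60, 0, 0, 0]
    - [1, 0, -29, 120, 0, 0, 0]
    - [1, 30, -31, 129, 0, 0, 0]
    - [1, 90, -31, 129, 0, 0, 0]
    - [1, 145, -31, 129, 0, 0, 0]

```text
time_s: 8.62
eef_pos: [590.3, -251.6, 171.5]
ee_rot: [0.528, 0.471, 0.527, -0.471]
force: [0.1, -0.4, 0.2]
grip_width: 0.099
```

>>> carry_out:
  deltas:
    - [1, 38, 0, 0, 0, 0, 0]
    - [1, 38, 0, 0, 0, 0, 0]
    - [0.3, 38, 0, 0, 0, 0, 0]
    - [0.3, 38, 0, 0, 0, 0, 0]
    - [0.3, 0, 0, 0, 0, 0, 0]

```text
time_s: 9.25
eef_pos: [589.7, -250.8, 171.6]
ee_rot: [0.526, 0.471, 0.529, -0.471]
force: [0.4, 0.6, 1.3]
grip_width: 0.351
```

>>> carry_out:
  deltas:
    - [0.2, -60, 0, 0, 0, 0, 0]
    - [0.2, -120, 0, -30, 0, 0, 0]
    - [0.2, -140, 10, -80, 0, 0, 0]
    - [0, -140, 20, -140, 0, 0, 0]
    - [0, -140, 30, -200, 0, 0, 0]

```text
time_s: 9.88
eef_pos: [597.4, -47.3, 314.1]
ee_rot: [0.528, 0.471, 0.527, -0.47]
force: [0.9, -1.0, -0.6]
grip_width: 0.496
```

Run:
```python
from h import *
delta([598,27.2,238],psi=.116)
```

```text
t9.9 tcp [597.4 -47.3 314.1] F [ 0.9 -1.  -0.6] w0.50 psi 0.113 -> shift [ 76.    8.8 -74. ] turn [-0.2  0.1 -0.2]
```

>>> carry_out:
  deltas:
    - [0, 0, 6, -60, 0, 0, 0]
    - [0, 10, 8, -74, 0, 0, 0]
    - [0, 65, 8, -74, 0, 0, 0]
    - [0, 76, 8, -74, 0, 0, 0]
    - [1, 76, 8, -74, 0, 0, 0]

```text
time_s: 10.5
eef_pos: [597.4, 24.5, 237.2]
ee_rot: [0.528, 0.471, 0.527, -0.471]
force: [0.5, -0.7, 1.3]
grip_width: 0.305
```

>>> carry_out:
  deltas:
    - [1, 0, 0, 0, 0, 0, 0]
    - [1, 0, 0, 0, 0, 0, 0]
    - [1, -50, 0, 0, 0, 0, 0]
    - [1, -80, 0, 20, 0, 0, 0]
    - [1, -80, 0, 80, 0, 0, 0]

```text
time_s: 11.12
eef_pos: [606.9, -53.3, 320.2]
ee_rot: [0.531, 0.471, 0.526, -0.469]
force: [0.3, 0.3, -0.2]
grip_width: 0.102
```

Run:
```python
from h import *
delta([600,-240,134],psi=.116)
snap('wrist','w6.png');snap('top','t3.png')
a=cv2.imread('pics/w6.png')[100:400,170:520]; b=cv2.resize(cv2.imread('pics/t3.png')[170:240,350:430],None,fx=4,fy=4); b=np.pad(b,((0,20),(0,0),(0,0)))
cv2.imwrite('pics/c6.png',np.hstack([a,b]))
```

```text
t11.1 tcp [606.9 -53.3 320.2] F [ 0.3  0.3 -0.2] w0.10 psi 0.117 -> shift [186.4 -29.9 184.2] turn [ 0.1  0.1 -0.4]
```

View pics/c6.png

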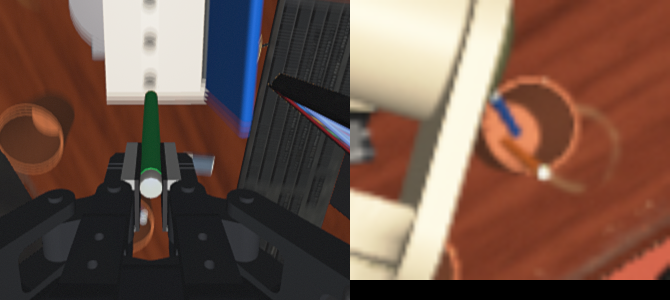

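Blue and orange are in the cup, leaning on its rim at opposite sides (inset (493,95) and (543,172)), and green is held.

>>> carry_out:
  deltas:
    - [1, 0, -10, 60, 0, 0, 0]
    - [1, 0, -20, 120, 0, 0, 0]
    - [1, 0, -30, 180, 0, 0, 0]
    - [1, 30, -32, 192, 0, 0, 0]
    - [1, 90, -32, 192, 0, 0, 0]

```text
time_s: 11.85
eef_pos: [596.6, -250.4, 227.4]
ee_rot: [0.529, 0.472, 0.525, -0.471]
force: [1.3, -0.4, -0.8]
grip_width: 0.103
```

>>> carry_out:
  deltas:
    - [1, 50, 0, 0, 0, 0, 0]
    - [1, 94, 0, 0, 0, 0, 0]
    - [1, 94, 0, 0, 0, 0, 0]
    - [0.3, 94, 0, 0, 0, 0, 0]
    - [0.3, 94, 0, 0, 0, 0, 0]

```text
time_s: 12.48
eef_pos: [597.0, -249.0, 134.7]
ee_rot: [0.529, 0.471, 0.526, -0.471]
force: [-0.1, -0.6, -0.3]
grip_width: 0.347
```

>>> carry_out:
  deltas:
    - [0.3, -50, 0, 0, 0, 0, 0]
    - [0.3, -110, 0, 0, 0, 0, 0]
    - [0.3, -170, 0, -10, 0, 0, 0]
    - [0, -180, 5, -70, 0, 0, 0]
    - [0, -180, 10, -130, 0, 0, 0]

```text
time_s: 13.1
eef_pos: [591.3, -117.0, 315.0]
ee_rot: [0.529, 0.472, 0.526, -0.471]
force: [0.1, 1.3, 0.2]
grip_width: 0.503
```

>>> carry_out:
  deltas:
    - [0, 0, 5, -60, 0, 0, 0]
    - [0, 0, 10, -120, 0, 0, 0]
    - [0, 0, 15, -180, 0, 0, 0]
    - [0, 0, 17, -215, 0, 0, 0]
    - [0, 0, 17, -215, 0, 0, 0]

```text
time_s: 13.72
eef_pos: [583.5, 99.5, 313.8]
ee_rot: [0.529, 0.471, 0.528, -0.469]
force: [0.1, -0.7, 0.1]
grip_width: 0.501
```

Run:
```python
from h import *
delta([590,98.9,238],psi=.116)
```

```text
t13.7 tcp [583.5  99.5 313.8] F [ 0.1 -0.7  0.1] w0.50 psi 0.117 -> shift [75.8  6.2  1.4] turn [ 0.1  0.  -0.1]
```

>>> carry_out:
  deltas:
    - [0, 30, 6, 1, 0, 0, 0]
    - [0, 76, 6, 1, 0, 0, 0]
    - [0, 76, 6, 1, 0, 0, 0]
    - [1, 76, 6, 1, 0, 0, 0]
    - [1, 76, 6, 1, 0, 0, 0]

```text
time_s: 14.35
eef_pos: [590.6, 96.7, 238.5]
ee_rot: [0.528, 0.472, 0.527, -0.47]
force: [-1.7, -1.1, 2.6]
grip_width: 0.101
```

>>> carry_out:
  deltas:
    - [1, 0, 0, 0, 0, 0, 0]
    - [1, -30, 0, 0, 0, 0, 0]
    - [1, -80, 0, 0, 0, 0, 0]
    - [1, -80, 0, 55, 0, 0, 0]
    - [1, -80, 0, 115, 0, 0, 0]

```text
time_s: 14.98
eef_pos: [603.1, -18.0, 317.2]
ee_rot: [0.529, 0.471, 0.527, -0.47]
force: [-0.1, -0.8, -0.3]
grip_width: 0.103
```

>>> carry_out:
  deltas:
    - [1, 0, -8, 60, 0, 0, 0]
    - [1, 0, -16, 120, 0, 0, 0]
    - [1, 0, -24, 180, 0, 0, 0]
    - [1, 0, -30, 220, 0, 0, 0]
    - [1, 0, -30, 220, 0, 0, 0]

```text
time_s: 15.6
eef_pos: [597.5, -241.9, 315.7]
ee_rot: [0.527, 0.472, 0.527, -0.472]
force: [0.8, 0.9, -0.1]
grip_width: 0.105
```

Run:
```python
from h import *
delta([597,-248,134],psi=.116)
snap('wrist','w7.png'); cv2.imwrite('pics/c7.png',cv2.imread('pics/w7.png')[60:330,170:470])
C=cam('wrist'); print(proj(C,[596.5,-252.5,100])-[170,60])
```

```text
t15.6 tcp [ 597.5 -241.9  315.7] F [ 0.8  0.9 -0.1] w0.11 psi 0.110 -> shift [181.7  -1.1   6. ] turn [-0.4 -0.   0. ]
[147.51165349 121.17731761]
```

View pics/c7.png

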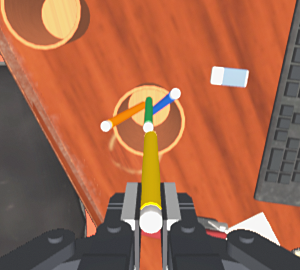

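The pencils in the cup show orange leaning left (105,126), blue right (176,93) and green near the centre (148,127). The cup hasn't moved. Yellow goes on the free -y side.

>>> carry_out:
  deltas:
    - [1, 0, 1, 26, 0, 0, 0]
    - [1, 55, 1, 28, 0, 0, 0]
    - [1, 110, 1, 28, 0, 0, 0]
    - [1, 165, 1, 28, 0, 0, 0]
    - [1, 180, 1, 28, 0, 0, 0]

```text
time_s: 16.27
eef_pos: [601.6, -265.4, 134.1]
ee_rot: [0.527, 0.47, 0.529, -0.471]
force: [0.4, -2.1, 4.0]
grip_width: 0.102
```

>>> carry_out:
  deltas:
    - [1, 0, 0, 0, 0, 0, 0]
    - [0.3, 0, 0, 0, 0, 0, 0]
    - [0.3, 0, 0, 0, 0, 0, 0]
    - [0.3, -40, 0, 0, 0, 0, 0]
    - [0.3, -100, 0, 0, 0, 0, 0]

```text
time_s: 16.9
eef_pos: [601.7, -266.6, 236.9]
ee_rot: [0.527, 0.471, 0.528, -0.471]
force: [0.8, 0.4, 0.2]
grip_width: 0.351
```

>>> carry_out:
  deltas:
    - [0.3, -60, 0, -20, 0, 0, 0]
    - [1, -120, 0, -60, 0, 0, 0]
    - [1, -180, 20, -80, 0, 0, 0]
    - [1, -220, 50, -120, 0, 0, 0]
    - [1, -220, 80, -180, 0, 0, 0]

```text
time_s: 17.52
eef_pos: [654.9, -94.2, 457.6]
ee_rot: [0.529, 0.472, 0.525, -0.471]
force: [1.1, 0.3, -0.6]
grip_width: -0.002
```

Run:
```python
from h import *
yaw=.118; e=np.array([np.cos(yaw),np.sin(yaw),0]); o=np.array([570.5,24.4,0])
t=o+e*145+[0,0,430]-20*np.array([e[1],-e[0],0])
delta(t,psi=yaw); print(t)
snap('side','s3.png');snap('top','t4.png')
a=cv2.resize(cv2.imread('pics/s3.png')[140:300,230:430],None,fx=2,fy=2);b=cv2.resize(cv2.imread('pics/t4.png')[150:230,260:430],None,fx=2,fy=2)
b=np.pad(b,((0,160),(0,0),(0,0)));cv2.imwrite('pics/c8.png',np.hstack([a,b]))
```

```text
t17.5 tcp [654.9 -94.2 457.6] F [ 1.1  0.3 -0.6] w-0.00 psi 0.111 -> shift [  27.7   74.  -148.3] turn [-0.4  0.2 -0.3]
[712.13715376  61.33124252 430.        ]
```

View pics/c8.png

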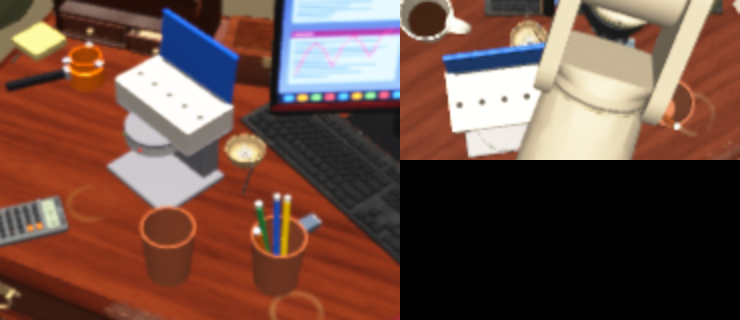

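All four pencils stand in the right cup, with green at (260,205), blue (277,198), yellow (287,198) and orange at the rim (256,230). The bores are empty. Next I move behind the cover.

>>> carry_out:
  deltas:
    - [1, 0, 10, -40, 0, 0, 0]
    - [1, 20, 30, -90, 0, 0, 0]
    - [1, 40, 65, -137, 0, 0, 0]
    - [1, 90, 65, -137, 0, 0, 0]
    - [1, 140, 65, -137, 0, 0, 0]

```text
time_s: 18.25
eef_pos: [704.3, 49.2, 312.6]
ee_rot: [0.528, 0.471, 0.527, -0.47]
force: [1.5, -0.2, 0.2]
grip_width: -0.001
```

Run:
```python
from h import *
yaw=.118; delta([701.4,49.8,230],psi=yaw)
snap('wrist','w9.png');snap('side','s4.png')
b=cv2.resize(cv2.imread('pics/s4.png')[100:220,260:400],None,fx=2.5,fy=2.5)
a=cv2.imread('pics/w9.png')[100:400,120:520]
cv2.imwrite('pics/c9.png',np.hstack([a,b]))
```

```text
t18.2 tcp [704.3  49.2 312.6] F [ 1.5 -0.2  0.2] w-0.00 psi 0.114 -> shift [82.6 -2.9 -0.9] turn [-0.2  0.  -0.1]
```

View pics/c9.png

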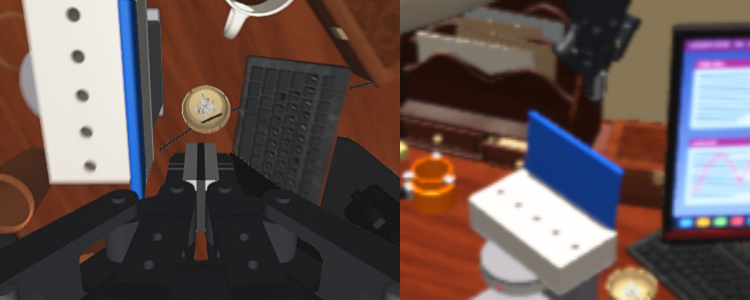

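>>> carry_out:
  deltas:
    - [1, 40, 0, 0, 0, 0, 0]
    - [1, 80, 0, 0, 0, 0, 0]
    - [1, 80, -10, 0, 0, 0, 0]
    - [1, 79, -22, 0, 0, 0, 0]
    - [1, 78, -33, 0, 0, 0, 0]

```text
time_s: 18.98
eef_pos: [673.1, 44.4, 240.5]
ee_rot: [0.529, 0.472, 0.525, -0.469]
force: [1.6, 0.3, 0.9]
grip_width: -0.0
```

Run:
```python
from h import *
yaw=.118; e=np.array([np.cos(yaw),np.sin(yaw)]); p=ctrl.sense()['eef_pos'][:2]-[570.5,24.2]; print(p@e)
delta([701.4,49.8,230],psi=yaw)
```

```text
104.2686511649849
t19.0 tcp [673.1  44.4 240.5] F [1.6 0.3 0.9] w-0.00 psi 0.113 -> shift [10.7 28.7 -2.2] turn [-0.3  0.1 -0.4]
```

>>> carry_out:
  deltas:
    - [1, 4, -10, 0, 0, 0, 0]
    - [1, 5, -20, 0, 0, 0, 0]
    - [1, 7, -30, 0, 0, 0, 0]
    - [1, 11, -40, 0, 0, 0, 0]
    - [1, 18, -50, 0, 0, 0, 0]

```text
time_s: 19.6
eef_pos: [624.1, 38.7, 222.7]
ee_rot: [0.53, 0.473, 0.525, -0.469]
force: [1.5, 0.1, 1.3]
grip_width: -0.002
```

>>> carry_out:
  deltas:
    - [1, 6, -6, 0, 0, 0, 0]
    - [1, 12, -12, 0, 0, 0, 0]
    - [1, 20, -16, 0, 0, 0, 0]
    - [1, 27, -20, 0, 0, 0, 0]
    - [1, 27, -20, 0, 0, 0, 0]

```text
time_s: 20.23
eef_pos: [601.5, 37.2, 190.2]
ee_rot: [0.527, 0.471, 0.528, -0.471]
force: [0.5, -0.6, -0.1]
grip_width: -0.0
```

Run:
```python
from h import *
yaw=.118; e=np.array([np.cos(yaw),np.sin(yaw)]); p=ctrl.sense()['eef_pos'][:2]-[570.5,24.2]; print(p@e)
delta([599,40,177],psi=yaw)
snap('side','s5.png');b=cv2.resize(cv2.imread('pics/s5.png')[100:240,240:400],None,fx=3,fy=3)
cv2.imwrite('pics/c10.png',b)
```

```text
32.289293424932076
t20.2 tcp [601.5  37.2 190.2] F [ 0.5 -0.6 -0.1] w-0.00 psi 0.113 -> shift [13.2 -2.1 -3.1] turn [-0.3 -0.   0.1]
```

View pics/c10.png

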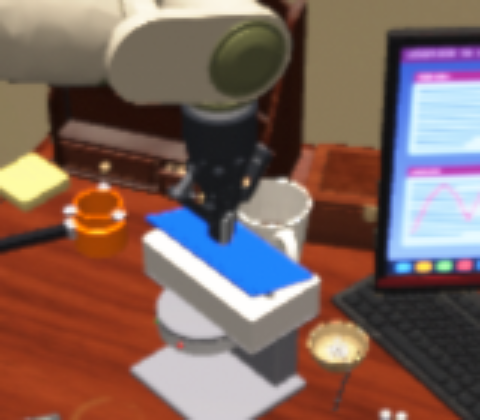

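The cover is nearly shut, with a small gap at the front corner (270,293). Finishing with a slow push.

>>> carry_out:
  deltas:
    - [1, 3, -1, 0, 0, 0, 0]
    - [1, 6, -1, 0, 0, 0, 0]
    - [1, 9, -1, 0, 0, 0, 0]
    - [1, 12, -1, 0, 0, 0, 0]
    - [1, 14, -1, 0, 0, 0, 0]

```text
time_s: 20.9
eef_pos: [600.8, 37.0, 176.6]
ee_rot: [0.527, 0.471, 0.528, -0.471]
force: [-0.1, -0.2, 0.1]
grip_width: -0.002
```

>>> carry_out:
  deltas:
    - [1, 1, 0, 0, 0, 0, 0]
    - [1, 1, 0, 0, 0, 0, 0]
    - [1, 2, 0, 0, 0, 0, 0]
    - [1, 2, 0, 0, 0, 0, 0]
    - [1, 2, 0, 0, 0, 0, 0]

```text
time_s: 21.52
eef_pos: [601.0, 37.0, 175.1]
ee_rot: [0.528, 0.471, 0.527, -0.471]
force: [-0.3, 0.6, 2.1]
grip_width: -0.001
```

>>> carry_out:
  deltas:
    - [1, 1, 0, 0, 0, 0, 0]
    - [1, 2, 0, 0, 0, 0, 0]
    - [1, 3, 0, 0, 0, 0, 0]
    - [1, 3, 0, 0, 0, 0, 0]
    - [1, 3, 0, 0, 0, 0, 0]

```text
time_s: 22.15
eef_pos: [601.1, 37.0, 174.8]
ee_rot: [0.528, 0.471, 0.527, -0.47]
force: [-7.6, -0.6, 19.8]
grip_width: 0.001
```

The force rose to 20 N against a solid stop at z = 175, so the cover is shut. On to the shavings cup.

>>> carry_out:
  deltas:
    - [1, -60, 0, 0, 0, 0, 0]
    - [1, -115, 0, -10, -8, 0, 0]
    - [0, -130, -20, -65, -18, 0, 0]
    - [-0.3, -130, -40, -120, -28, 0, 0]
    - [-0.5, -130, -60, -175, -38, 0, 0]
  newtons: 100

```text
time_s: 22.78
eef_pos: [520.5, 205.5, 301.8]
ee_rot: [0.653, 0.272, 0.653, -0.272]
force: [1.5, -0.7, 0.2]
grip_width: 0.636
```

Run:
```python
from h import *
delta([480.7,341.6,240],psi=1.31)
snap('side','s6.png'); a=cv2.resize(cv2.imread('pics/s6.png')[140:240,230:400],None,fx=2.2,fy=2.2)
T=snap('top','t6.png'); b=cv2.resize(cv2.imread('pics/t6.png')[150:260,200:430],None,fx=1.7,fy=1.7)
b=cv2.resize(b,(374,220)); cv2.imwrite('pics/c11.png',np.hstack([a,b]))
```

```text
t22.8 tcp [520.5 205.5 301.8] F [ 1.5 -0.7  0.2] w0.64 psi 0.782 -> shift [  61.8   67.7 -124.6] turn [-30.2   0.   -0. ]
```

>>> carry_out:
  deltas:
    - [-0.5, 20, 22, -40, -10, 0, 0]
    - [-0.5, 40, 45, -80, -20, 0, 0]
    - [-0.5, 61, 67, -124, -30, 0, 0]
    - [-0.5, 61, 67, -124, -30, 0, 0]
    - [-0.5, 61, 67, -124, -30, 0, 0]

```text
time_s: 23.5
eef_pos: [482.8, 339.0, 241.0]
ee_rot: [0.701, 0.096, 0.7, -0.096]
force: [0.5, -0.1, 0.3]
grip_width: 0.751
```

Run:
```python
from h import *
import pickle
s=ctrl.sense(); delta([480.7,341.6,240],psi=1.31); C=cam('wrist',s)
w=snap('wrist','w11.png')
print('pred', {k:proj(C,p).round(0).tolist() for k,p in {'c60':[601.5,309.3,60],'grip38':[480.7,341.6,38],'end38':[454.7,348.5,38]}.items()})
# orange mask & dark handle blobs
hsv=cv2.cvtColor(w,cv2.COLOR_RGB2HSV)
top=cv2.imread('pics/c11.png'); a=cv2.imread('pics/w11.png')
a=cv2.copyMakeBorder(a,0,0,0,120,cv2.BORDER_CONSTANT)[:, :748]
out=np.vstack([a[0:380,:],top[:,:748]]); cv2.imwrite('pics/c12.png',out)
```

```text
t23.5 tcp [482.8 339.  241. ] F [ 0.5 -0.1  0.3] w0.75 psi 1.299 -> shift [ 1.   2.  -2.8] turn [-0.7  0.   0. ]
pred {'c60': [323.0, 284.0], 'grip38': [322.0, 170.0], 'end38': [322.0, 144.0]}
```

View pics/c12.png

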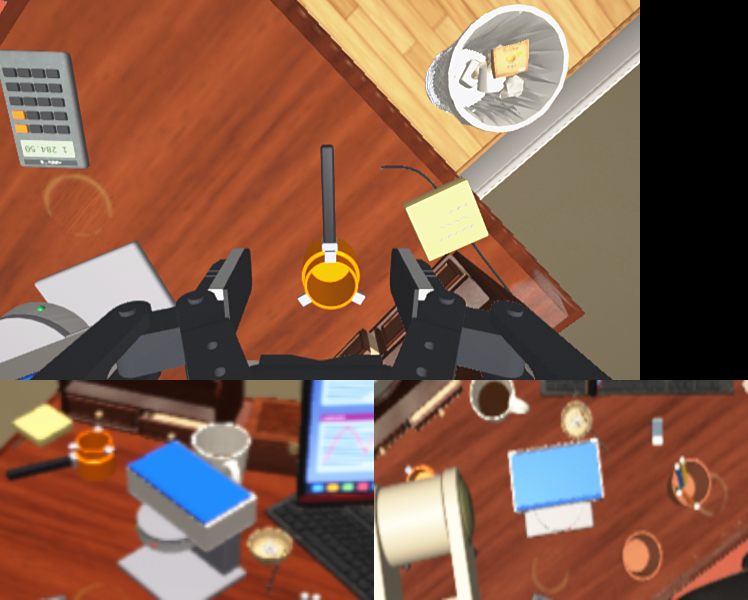

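The cover lies flat and shut, and the pencils are in the right cup. The shavings cup sits with its handle from (327,146) to (330,240) and its rim centred near (331,285), about 6 mm off my earlier estimate.

Run:
```python
from h import *
w=cv2.imread('pics/w11.png'); C=cam('wrist')
hsv=cv2.cvtColor(w,cv2.COLOR_BGR2HSV); m=((hsv[...,2]<90)&(hsv[...,1]<70)).astype(np.uint8)
for v in (152,165,180,195,210,225,235):
    r=np.where(m[v,300:360])[0]+300; print(v,r.min(),r.max(),ray(C,(r.min()+r.max())/2+.5,v,38).round(1)[:2])
print('end',ray(C,327,145,38).round(1))
g=((hsv[...,0]>8)&(hsv[...,0]<28)&(hsv[...,1]>180)&(hsv[...,2]>150)).astype(np.uint8); g[:225]=0
g[:,:295]=0;g[:,370:]=0
v,u=np.where(g); print(u.min(),u.max(),v.min(),v.max())
print('lugs',[ray(C,*q,57).round(1).tolist()[:2] for q in [(331,252),(304,300),(358,298)]],'rimc',ray(C,331,285,60).round(1))
```

```text
152 321 332 [464.3 351.4]
165 321 333 [477.8 348.3]
180 322 333 [493.8 344.5]
195 322 333 [510.1 340. ]
210 323 334 [527.1 336.5]
225 323 334 [544.3 331.8]
235 324 334 [556.2 329.2]
end [457.2 353.4  38. ]
295 369 225 358
lugs [[568.1, 327.1], [617.9, 281.6], [632.1, 341.8]] rimc [605.7 316.8  60. ]
```

>>> carry_out:
  deltas:
    - [0, 50, 7, -1, -2, 0, 0]
    - [0, 110, 7, -1, -2, 0, 0]
    - [0, 170, 7, -1, -2, 0, 0]
    - [0, 215, 7, -1, -2, 0, 0]
    - [0, 228, 7, -1, -2, 0, 0]

```text
time_s: 24.18
eef_pos: [483.0, 345.1, 11.1]
ee_rot: [0.701, 0.083, 0.703, -0.085]
force: [0.3, 0.1, 1.0]
grip_width: 0.498
```

Run:
```python
from h import *
delta([483.5,346.5,11],psi=1.334)
```

```text
t24.2 tcp [483.  345.1  11.1] F [0.3 0.1 1. ] w0.50 psi 1.333 -> shift [0.1 1.5 0.1] turn [-0.1 -0.1  0.1]
```

```bash
cat > fit.py <<'E'
from h import *
from scipy.optimize import minimize
def run(views,x0=(571,24.2,.117)):
    def pts():
        L=lambda a,b,n=40:np.linspace(a,b,n)
        t=np.radians(np.linspace(-50,50,40))
        return dict(front=L((-10,-88,170),(-10,88,170)),s1=L((-10,88,170),(60,88,170)),s2=L((-10,-88,170),(60,-88,170)),
          foot=L((-50,-75,12),(-50,75,12)),mount=np.c_[-50*np.cos(t),50*np.sin(t),0*t+124])
    P=pts()
    def world(p,x): c,s=np.cos(x[2]),np.sin(x[2]); return np.c_[x[0]+c*p[:,0]-s*p[:,1],x[1]+s*p[:,0]+c*p[:,1],p[:,2]]
    D=[]
    for C,f,keys in views:
        g=cv2.GaussianBlur(cv2.imread('pics/'+f),(3,3),0); e=cv2.Canny(g,25,60)
        D.append((C,cv2.distanceTransform(255-e,cv2.DIST_L2,5),keys))
    def cost(x,det=False):
        r=[];info={}
        for i,(C,d,keys) in enumerate(D):
            c,Rm,o=C
            for k in keys:
                q=(world(P[k],x)-o)@Rm; uv=np.c_[c['fx']*q[:,0]/q[:,2]+c['cx'],c['fy']*q[:,1]/q[:,2]+c['cy']]
                ok=(uv[:,0]>2)&(uv[:,0]<637)&(uv[:,1]>2)&(uv[:,1]<397)
                if ok.sum()<5: continue
                v=cv2.remap(d,uv[ok,0].astype(np.float32),uv[ok,1].astype(np.float32),cv2.INTER_LINEAR).ravel()
                r+=list(np.minimum(v,4)); info[(i,k)]=v.mean().round(2)
        return info if det else np.mean(r)
    best=min((minimize(cost,np.array(x0)+[a,b,0],method='Nelder-Mead',options=dict(initial_simplex=np.array(x0)+[a,b,0]+np.array([[0,0,0],[3,0,0],[0,3,0],[0,0,.02]]))) for a in(-3,0,3) for b in(-3,0,3)),key=lambda m:m.fun)
    print([v[1] for v in views],best.x.round(3),round(best.fun,2),cost(best.x,True))
E
python3 - <<'E'
from fit import *
W=lambda p,q:cam('wrist',dict(eef_pos=p,ee_rot=np.array(q)/np.linalg.norm(q)))
w1=(W([546.7,42.7,398.4],[.528,.471,.528,-.470]),'w1.png',['front','s1','s2','foot','mount'])
w2=(W([602.8,-43.7,285.2],[.525,.470,.530,-.472]),'w2.png',['front','s2','mount'])
w9=(W([704.3,49.2,312.6],[.528,.471,.527,-.470]),'w9.png',['front','s2'])
t0=(cam('top'),'top0.png',['front','s1','s2','foot','mount'])
for v in ([w1],[w2],[t0],[w1,w2,t0]): run(v)
E
```

```text
['w1.png'] [5.68433e+02 2.43570e+01 1.15000e-01] 0.85 {(0, 'front'): np.float32(0.52), (0, 's1'): np.float32(0.01), (0, 's2'): np.float32(1.42), (0, 'foot'): np.float32(1.55), (0, 'mount'): np.float32(0.82)}
['w2.png'] [5.68386e+02 2.22550e+01 1.15000e-01] 0.43 {(0, 'front'): np.float32(0.3), (0, 's2'): np.float32(0.62), (0, 'mount'): np.float32(0.48)}
['top0.png'] [5.68568e+02 2.27560e+01 1.20000e-01] 0.61 {(0, 'front'): np.float32(0.45), (0, 's1'): np.float32(0.39), (0, 's2'): np.float32(0.35), (0, 'foot'): np.float32(0.3), (0, 'mount'): np.float32(1.67)}
['w1.png', 'w2.png', 'top0.png'] [5.68388e+02 2.29200e+01 1.18000e-01] 0.72 {(0, 'front'): np.float32(0.46), (0, 's1'): np.float32(1.25), (0, 's2'): np.float32(0.73), (0, 'foot'): np.float32(1.61), (0, 'mount'): np.float32(0.62), (1, 'front'): np.float32(0.29), (1, 's2'): np.float32(1.25), (1, 'mount'): np.float32(0.24), (2, 'front'): np.float32(0.45), (2, 's1'): np.float32(0.36), (2, 's2'): np.float32(0.38), (2, 'foot'): np.float32(0.33), (2, 'mount'): np.float32(1.65)}
```

>>> carry_out:
  deltas:
    - [1, 0, 1, 0, 0, 0, 0]
    - [1, 0, 1, 0, 0, 0, 0]
    - [1, 0, 1, 0, 0, 0, 0]
    - [1, 0, 1, 0, 0, 0, 0]
    - [1, -10, 1, 0, 0, 0, 0]
  newtons: 110

```text
time_s: 24.8
eef_pos: [482.7, 347.3, 22.8]
ee_rot: [0.701, 0.083, 0.703, -0.083]
force: [-0.8, -0.4, -1.4]
grip_width: 0.141
```

>>> carry_out:
  deltas:
    - [1, -6, -12, -4, 0, 0, 0]
    - [1, -14, -40, -8, 4, 0, 0]
    - [1, -15, -75, -12, 8, 0, 0]
    - [1, -15, -110, -16, 12, 0, 0]
    - [1, -15, -135, -18, 15, 0, 0]

```text
time_s: 25.42
eef_pos: [432.9, 218.8, 38.0]
ee_rot: [0.685, 0.175, 0.686, -0.175]
force: [0.4, -0.2, -0.8]
grip_width: 0.138
```

>>> carry_out:
  deltas:
    - [1, 0, 0, 0, 0, 0, 0]
    - [1, 0, 0, 0, 0, 0, 0]
    - [1, 0, 0, 0, 0, 0, 0]
    - [1, 0, 0, 0, 0, 0, 0]
    - [1, 0, 0, 0, 0, 0, 0]

```text
time_s: 26.05
eef_pos: [434.4, 220.7, 37.8]
ee_rot: [0.685, 0.174, 0.685, -0.174]
force: [-0.3, -0.5, -0.3]
grip_width: 0.135
```

Run:
```python
from h import *
delta([457.6,82.9,37],psi=1.077)
s=ctrl.sense(); C=cam('wrist',s); snap('wrist','w12.png'); snap('side','s7.png'); snap('top','t7.png')
R0=q2R(s['ee_rot']); ax=s['eef_pos']+126*R0[:,2]
print('cup axis',ax.round(1),s['wrist_torque'])
for h in (60-11.3,): print('rim pred',[proj(C,ax+[0,0,48.7]-[0,0,0]) , proj(C,ax*[1,1,0]+[0,0,s['eef_pos'][2]+48.7])])
w=cv2.imread('pics/w12.png'); a=w[100:400,170:470]; a=cv2.resize(a,(480,480))
t=cv2.resize(cv2.imread('pics/s7.png')[130:230,230:350],(320,267)); t2=cv2.resize(cv2.imread('pics/t7.png')[150:240,220:350],(320,213))
cv2.imwrite('pics/c13.png',np.hstack([a,np.vstack([t,t2])]))
```

```text
t26.1 tcp [434.4 220.7  37.8] F [-0.3 -0.5 -0.3] w0.13 psi 1.074 -> shift [   0.8 -110.    86. ] turn [-0.2 -0.   0. ]
cup axis [545.2 160.6  37.8] [0.08970438 0.1598161  0.02326709]
rim pred [array([320.17085506, 562.43828425]), array([320.17085081, 562.48596953])]
```

View pics/c13.png

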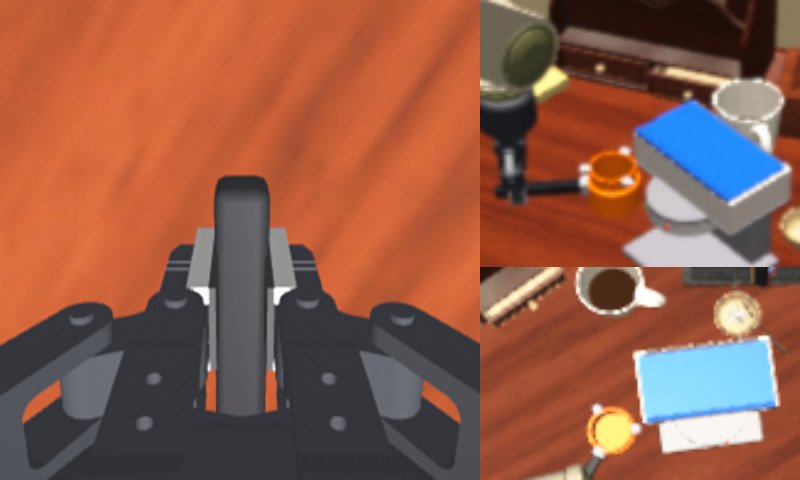

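The cup is held level with its handle centred between the pads, its end at wrist (321,212). One check of the cup's axis from both cameras follows.

Run:
```python
from h import *
s=ctrl.sense(); R0=q2R(s['ee_rot'])
e=ray(cam('wrist'),321,212,s['eef_pos'][2]+27); print('end',e.round(1),(R0.T@(e-s['eef_pos'])).round(1))
T=cam('top'); im=cv2.imread('pics/t7.png'); hsv=cv2.cvtColor(im,cv2.COLOR_BGR2HSV)
m=((hsv[...,0]>8)&(hsv[...,0]<28)&(hsv[...,1]>120)&(hsv[...,2]>190)); m[:, :240]=0; m[:,285:]=0; m[:195]=0; m[240:]=0
v,u=np.where(m); print(u.min(),u.max(),v.min(),v.max(),'rim',ray(T,(u.min()+u.max()+1)/2,(v.min()+v.max()+1)/2,86).round(1))
print('side hand', ray(cam('side'),*(230+(611-480)*120/320,130+160*100/267),86).round(1))
```

```text
end [406.  236.4  64.9] [-27.    0.4 -32.6]
263 283 209 228 rim [540.5 156.3  86. ]
side hand [545.2 166.1  86. ]
```

>>> carry_out:
  deltas:
    - [1, 0, -25, 20, 0, 0, 0]
    - [1, 0, -55, 43, 0, 0, 0]
    - [1, 0, -85, 66, 0, 0, 0]
    - [1, 0, -110, 86, 0, 0, 0]
    - [1, 0, -110, 86, 0, 0, 0]

```text
time_s: 26.82
eef_pos: [458.0, 81.2, 38.0]
ee_rot: [0.685, 0.175, 0.685, -0.175]
force: [-0.6, 0.5, -2.0]
grip_width: 0.138
```

>>> carry_out:
  deltas:
    - [1, 0, 0, 0, 0, 0, 0]
    - [1, -5, 0, 0, 0, 0, 0]
    - [1, -8, 0, 0, 0, 0, 0]
    - [1, -10, 0, 0, 0, 0, 0]
    - [1, -12, 0, 0, 0, 0, 0]

```text
time_s: 27.45
eef_pos: [457.5, 82.9, 50.0]
ee_rot: [0.685, 0.174, 0.685, -0.174]
force: [-0.2, 0.3, -2.1]
grip_width: 0.135
```

Run:
```python
from h import *
delta([458.4,82.4,37],psi=1.077); print(ctrl.sense()['wrist_torque'])
```

```text
t27.4 tcp [457.5  82.9  50. ] F [-0.2  0.3 -2.1] w0.13 psi 1.074 -> shift [13.  0.  1.] turn [-0.2  0.  -0. ]
[0.09146966 0.14900642 0.03949613]
```

>>> carry_out:
  deltas:
    - [1, -2, 0, 0, 0, 0, 0]
    - [1, -4, 0, 0, 0, 0, 0]
    - [1, -6, 0, 0, 0, 0, 0]
    - [1, -8, 0, 0, 0, 0, 0]
    - [1, -8, 0, 0, 0, 0, 0]

```text
time_s: 28.08
eef_pos: [458.0, 82.7, 58.1]
ee_rot: [0.686, 0.174, 0.685, -0.174]
force: [2.0, 1.0, -2.2]
grip_width: 0.142
```

>>> carry_out:
  deltas:
    - [1, -2, 0, 0, 0, 0, 0]
    - [1, -4, 0, 0, 0, 0, 0]
    - [1, -6, 0, 0, 0, 0, 0]
    - [1, -8, 0, 0, 0, 0, 0]
    - [1, -8, 0, 0, 0, 0, 0]

```text
time_s: 28.7
eef_pos: [457.9, 82.7, 66.2]
ee_rot: [0.686, 0.174, 0.685, -0.174]
force: [3.5, 1.2, -1.5]
grip_width: 0.138
```

Run:
```python
from h import *
delta([458.4,82.4,66],psi=1.077); print(ctrl.sense()['wrist_torque'])
```

```text
t28.7 tcp [457.9  82.7  66.2] F [ 3.5  1.2 -1.5] w0.14 psi 1.074 -> shift [ 0.2 -0.   0.6] turn [-0.2  0.1 -0. ]
[ 0.193245   -0.29260227  0.30904114]
```

The mount pushes back lightly along +x, so I'm shifting the cup about 2.5 mm that way and checking whether the force vanishes.

>>> carry_out:
  deltas:
    - [1, 0, 1, 1, 0, 0, 0]
    - [1, 0, 2, 2, 0, 0, 0]
    - [1, 0, 2, 2, 0, 0, 0]
    - [1, 0, 2, 2, 0, 0, 0]
    - [1, 0, 2, 2, 0, 0, 0]

```text
time_s: 29.32
eef_pos: [460.2, 83.5, 65.9]
ee_rot: [0.685, 0.174, 0.685, -0.174]
force: [0.7, -0.5, -1.5]
grip_width: 0.142
```

Run:
```python
from h import *
s=ctrl.sense();print(s['wrist_torque'],s['force'])
psi0=1.074; p=s['eef_pos'].copy(); R0=q2R(s['ee_rot']); r=125; ax=p+r*R0[:,2]; print('axis',ax.round(1))
for d in (10,20,30,40,50,55,57):
    t=np.radians(d); Rt=down(psi0+t); tp=ax-r*Rt[:,2]; print(d,(R0.T@(tp-p)).round(1),'world',tp.round(1))
```

```text
[ 0.05495167  0.1648119  -0.02180111] [ 0.68802891 -0.54225828 -1.5422213 ]
axis [570.   23.9  65.8]
10 [  0.  -21.8   1.9] world [451.5  63.4  65.8]
20 [  0.  -42.8   7.6] world [446.4  42.3  65.8]
30 [  0.  -62.6  16.8] world [445.1  20.5  65.8]
40 [  0.  -80.4  29.3] world [447.5  -1.1  65.8]
50 [  0.  -95.8  44.7] world [453.7 -22.   65.8]
55 [   0.  -102.4   53.4] world [458.2 -32.   65.8]
57 [   0.  -104.9   57. ] world [460.2 -35.9  65.8]
```

>>> carry_out:
  deltas:
    - [1, 0, -11, 0.5, -5, 0, 0]
    - [1, 0, -22, 2, -10, 0, 0]
    - [1, 0, -32.5, 4, -15, 0, 0]
    - [1, 0, -43, 7.5, -20, 0, 0]
    - [1, 0, -53, 12, -25, 0, 0]

```text
time_s: 29.95
eef_pos: [445.6, 30.8, 66.0]
ee_rot: [0.707, 0.021, 0.707, -0.021]
force: [-0.6, 1.8, -0.1]
grip_width: 0.141
```

```bash
cat > rot.py <<'E'
from h import *
s=ctrl.sense();print(s['wrist_torque'].round(2),s['force'].round(1),s['eef_pos'].round(1))
p=s['eef_pos']; R0=q2R(s['ee_rot']); psi=np.arctan2(R0[1,1],R0[0,1]); ax=np.array([570,23.9,p[2]]); r=125
print('turned',np.degrees(psi-1.074).round(1),'axis now',(p+r*R0[:,2]).round(1))
for d in (25,30,35,40,45,50,53,55,57):
    Rt=down(1.074+np.radians(d)); print(d,(R0.T@(ax-r*Rt[:,2]-p)).round(1),'turn',np.degrees(psi-1.074).round(1)-d)
E
python3 rot.py
```

```text
[0.16 0.17 0.06] [-0.6  1.8 -0.1] [445.6  30.8  66. ]
turned 25.1 axis now [570.3  23.6  66.1]
25 [-0.   0.6 -0.4] turn 0.10000000000000142
30 [  0.  -10.3   0.1] turn -4.899999999999999
35 [  0.  -21.1   1.5] turn -9.899999999999999
40 [  0.  -31.8   3.8] turn -14.899999999999999
45 [  0.  -42.2   7.1] turn -19.9
50 [  0.  -52.3  11.2] turn -24.9
53 [  0.  -58.1  14.1] turn -27.9
55 [  0.  -61.9  16.2] turn -29.9
57 [  0.  -65.7  18.5] turn -31.9
```

>>> carry_out:
  deltas:
    - [1, 0, -10.5, 0, -5, 0, 0]
    - [1, 0, -21, 1.5, -10, 0, 0]
    - [1, 0, -32, 4, -15, 0, 0]
    - [1, 0, -42, 7, -20, 0, 0]
    - [1, 0, -52, 11, -25, 0, 0]

```text
time_s: 30.58
eef_pos: [454.0, -21.6, 66.4]
ee_rot: [0.695, -0.133, 0.694, 0.133]
force: [0.8, 0.5, 1.7]
grip_width: 0.138
```

```bash
python3 rot.py
```

```text
[ 0.15 -0.33  0.  ] [0.8 0.5 1.7] [454.  -21.6  66.4]
turned 50.1 axis now [570.1  24.6  66.6]
25 [-0.  52.5 11.5] turn 25.1
30 [-0.  42.5  7.3] turn 20.1
35 [-0.  32.1  4. ] turn 15.100000000000001
40 [-0.  21.5  1.6] turn 10.100000000000001
45 [-0.  10.6  0.1] turn 5.100000000000001
50 [-0.  -0.3 -0.4] turn 0.10000000000000142
53 [ 0.  -6.8 -0.2] turn -2.8999999999999986
55 [  0.  -11.1   0.1] turn -4.899999999999999
57 [  0.  -15.5   0.5] turn -6.899999999999999
```

>>> carry_out:
  deltas:
    - [1, 0.5, -2, 0, -1, 0, 0]
    - [1, 1, -4.5, 0, -2, 0, 0]
    - [1, 1, -6.5, 0, -3, 0, 0]
    - [1, 1, -9, 0, -4, 0, 0]
    - [1, 1, -11, 0, -5, 0, 0]

```text
time_s: 31.2
eef_pos: [457.4, -31.4, 64.9]
ee_rot: [0.688, -0.162, 0.688, 0.163]
force: [1.0, 2.4, 3.3]
grip_width: 0.137
```

```bash
python3 rot.py | head -2
```

```text
[ 0.51 -0.3   0.07] [1.  2.4 3.3] [457.4 -31.4  64.9]
turned 55.0 axis now [569.1  24.5  64.9]
```

>>> carry_out:
  deltas:
    - [1, 0, -1.5, 0, -0.7, 0, 0]
    - [1, 0, -2.5, 0, -1.2, 0, 0]
    - [1, 0, -2.5, 0, -1.2, 0, 0]
    - [1, 0, -2.5, 0, -1.2, 0, 0]
    - [1, 0, -2.5, 0, -1.2, 0, 0]

```text
time_s: 31.82
eef_pos: [458.5, -33.3, 64.9]
ee_rot: [0.687, -0.169, 0.686, 0.17]
force: [0.6, 6.2, 4.4]
grip_width: 0.139
```

```bash
python3 rot.py | head -2
```

```text
[ 0.92 -0.38 -0.  ] [0.6 6.2 4.4] [458.5 -33.3  64.9]
turned 56.2 axis now [569.1  24.8  64.9]
```

At the stop (Fy 6 N). Letting the cup down behind the ridges.

>>> carry_out:
  deltas:
    - [1, 1, 0.5, 0, 0.2, 0, 0]
    - [1, 2, 0.5, 0, 0.2, 0, 0]
    - [1, 3, 0.5, 0, 0.2, 0, 0]
    - [1, 4, 0.5, 0, 0.2, 0, 0]
    - [1, 4, 0.5, 0, 0.2, 0, 0]

```text
time_s: 32.45
eef_pos: [459.3, -33.1, 62.1]
ee_rot: [0.688, -0.168, 0.686, 0.168]
force: [-1.4, 6.0, 16.0]
grip_width: 0.14
```

```bash
python3 rot.py | head -2
```

```text
[ 1.32 -0.68  0.08] [-1.4  6.  16. ] [459.3 -33.1  62.1]
turned 56.0 axis now [570.2  24.6  62.5]
```

>>> carry_out:
  deltas:
    - [1, -1, 0, 0, 0, 0, 0]
    - [1, -1, 0, 0, 0, 0, 0]
    - [0.5, -1, 0, 0, 0, 0, 0]
    - [0.3, -1, 0, 0, 0, 0, 0]
    - [0.2, -1, 0, 0, 0, 0, 0]
  newtons: 20

```text
time_s: 33.08
eef_pos: [458.0, -33.5, 61.6]
ee_rot: [0.687, -0.168, 0.687, 0.168]
force: [-0.4, 0.0, -0.1]
grip_width: 0.401
```

>>> carry_out:
  deltas:
    - [0.2, -15, 0, 0, 0, 0, 0]
    - [0.2, -60, 0, 0, 0, 0, 0]
    - [0.2, -110, 0, -20, 0, 0, 0]
    - [0.2, -160, 0, -60, 0, 0, 0]
    - [0.2, -190, 0, -100, 0, 0, 0]

```text
time_s: 33.7
eef_pos: [368.7, -80.0, 253.7]
ee_rot: [0.687, -0.169, 0.686, 0.168]
force: [-0.0, 0.3, 0.1]
grip_width: 0.4
```

>>> carry_out:
  deltas:
    - [0.2, 0, 0, 0, 0, 0, 0]
    - [0.2, 0, 0, 0, 0, 0, 0]
    - [0.2, 0, 0, 0, 0, 0, 0]
    - [0.2, 0, 0, 0, 0, 0, 0]
    - [0.2, 0, 0, 0, 0, 0, 0]

```text
time_s: 34.33
eef_pos: [369.7, -79.3, 251.5]
ee_rot: [0.687, -0.168, 0.687, 0.169]
force: [-0.9, 0.1, -0.2]
grip_width: 0.401
```

Run:
```python
from h import *
s=ctrl.sense(); C=cam('wrist',s); print(s['time_s'],s['eef_pos'].round(1),s['force'].round(1))
snap('wrist','w14.png');snap('side','s8.png');snap('top','t8.png')
o=np.array([569.3,23.5]); yaw=.117
def W(a,r,z): t=yaw+np.pi+np.radians(a); return [o[0]+r*np.cos(t),o[1]+r*np.sin(t),z]
for a in (20,):
    for r in (55,125,152): print(r,'wrist',proj(C,W(a,r,88)).round(0),'side',proj(cam('side'),W(a,r,88)).round(0),'top',proj(cam('top'),W(a,r,88)).round(0))
a=cv2.imread('pics/w14.png')[:,90:550]; b=cv2.resize(cv2.imread('pics/s8.png')[140:290,240:380],(340,364)); c=cv2.resize(cv2.imread('pics/t8.png')[180:236,300:420],(340,159))
L=cv2.resize(a,(460,400)); L=np.pad(L,((0,123),(0,0),(0,0))); cv2.imwrite('pics/c14.png',np.hstack([L,np.vstack([b,c])]))
```

```text
34.325 [369.7 -79.3 251.5] [-0.9  0.1 -0.2]
55 wrist [320. 330.] side [300. 221.] top [320. 224.]
125 wrist [321. 274.] side [288. 235.] top [330. 243.]
152 wrist [322. 250.] side [283. 240.] top [333. 250.]
```

View pics/c14.png

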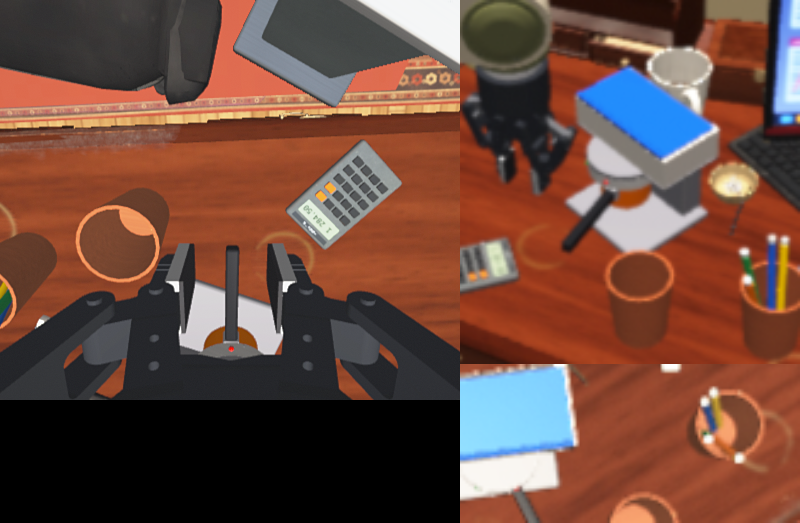

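The last view shows the handle pointing at the red dot, its end at wrist (322,247) and side (285,240) against predictions of (322,250) and (283,240). The cup hangs level, the cover is shut, and all four pencils are in the right cup. Nothing touches the robot, so I'm handing in.

```bash
python3 -c "
from h import *
print(order.finish_job())"
```

```text
the job is handed in; nothing more can be done
None
```

I moved all four pencils (yellow, green, orange, blue; there was no red one) into the right-hand terracotta cup. Then I lowered the blue cover slowly until it met a solid stop at about 20 N. I lifted the shavings cup into the mount at the green dot, turned it 55° to the stop, let it down and released it. The job was handed in at about 34 s; no verdict was reported.

**Last checks:**
- **Shavings cup:** it hangs level, and the end of its handle is within 3 pixels (about 3 mm) of the predicted lock position in both the wrist and side views.
- **Cover and pencils:** the cover looked flat, the pencil cup is upright with all four pencils, and the gripper was clear of everything.
- **Not fully confirmed:** I didn't test the lock by turning the cup back. It met support about 1 mm above the expected resting height while I was lowering it, so seating behind the ridges is inferred from that height and the images.
- **Disagreement:** my position for the mount was about 2 mm off in x. The light contact force showed it, and I corrected for it before turning.

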